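# Refit the idler drum of the edge sander and secure it with its spring clip

### The arm

A 6-joint arm with a two-finger parallel gripper is mounted at the origin on the work surface. World frame = base frame: x ahead of the robot, y to its left, z up, the work surface at z = 0. Lengths are in m, angles in rad, forces in N, time in s.
With the tool pointing down it reaches from about 0.375 to 0.9 m from the base axis. Payload 3.1 kg.
Tool frame: the origin (TCP) lies at the very end of the fingers, on their centre line; the grasp point (between the pads) lies 19 mm behind it; x points along the fingers, y is the direction in which the jaws open and shut, and the axes are right-handed (so a half turn about x gives the same grasp; the last joint's range is limited). The gripper opens to 87 mm and grips with 3 to 60 N. Pads are 19 mm wide; open, the fingers measure 117 mm over their backs; the gripper's body (75 mm by 190 mm) begins 51 mm behind the grasp point.
Start: joints at [-1.514, 0.527, 1.433, -0, 1.181, -0.178], TCP at [0.145, -0.608, 0.223] pointing down, gripper open.
Joint ranges: [-3.08, 3.08], [-0.75, 2.2], [0.22, 2.44], [-1.43, 4.57], [0, 2.65], [-2.85, 2.85]. Speed limits (rad/s): [2.79, 2.79, 3.14, 3.14, 3.14, 3.14].

### API

Orientations are given as a unit quaternion [x, y, z, w].
In Python, from rig import robot gives the robot as it stands.
- The arm moves only by the tool carry_out, never from a script. Its argument "commands" is a list that holds one entry, the list of rows, each a list of 5 numbers: the opening, from 0 (shut) to 1 (fully open), then the shift along the tool's x, y, z in mm, then the turn about the tool's x in degrees. In form: [[[hand, x, y, z, twist], ...]]. A call has 1 to 8 rows; each row shifts and turns the pose as measured when the row begins, along the tool's axes as they then stand; what a row does not reach is not made up. A row lasts 1/12 s, in which the tool goes at most 41.7 mm and 7.16 degrees, less where a joint would pass 70% of its speed; a pose out of reach is approached as far as the arm can. A call with a gripper value outside its range is refused whole. The fingers move at their own pace and stop on an object; "force" is the grip in N (left out, the last holds). Time passes only in rows, so rows that do not move let the fingers close. It gives the time, the measured TCP pose, the force and the opening at its end, in the units of the state.
- robot.get_obs(): the state, without advancing time (a new reading comes with each control period).
- robot.camera(name): name is "scene" or "top" or "wrist"; returns the picture (400x640x3 uint8, red, green, blue); there is no depth.
- robot.camera_model(name): a dict with "fx", "fy", "cx", "cy" (pixels), "k1" (the pictures are not rectified: a ray, as slopes to the right and down, at radius r is drawn at 1 + k1 r^2 times it, then the intrinsics apply), "R" (3x3) and "t" (3): a world point X has camera coordinates R X + t. Camera axes: x right, y down, z forward; pixel columns grow to the right and rows downward; lengths in m; the calibration is good to about 2 mm. A picture is of the moment at which its call begins: read the wrist's pose just before it. camera_model takes no time and is no camera call; for the wrist camera it gives the pose at the moment of the call.
- robot.hand_in(): hands the job in, once; it reports no verdict.
The state is a dict: "time": time; "q": joint angles; "joint_velocities": joint speeds; "joint_torque": joint torques, N m; "position": TCP position; "tool_rot": TCP orientation; "ft_force": force on the tool from outside, world axes, zero at the start; "moment": the same for the moment, N m; "grip_width": finger opening in m.
Only numpy, scipy, OpenCV 4.12 (cv2) and the standard library are available. Lean on these libraries where they do the work, as an engineer would, in place of code of your own. Each camera call takes 0.05 s, during which the arm holds its last target. There are 200 camera calls.

### The job

Put the sander's loose idler drum back on its bare upright axle, hub side up, so that it sits right down on the collar; then, from the machine's free end, push the red-tabbed spring clip sideways into the axle's groove above the drum until it snaps fully home, its tab pointing straight away from the drive drum. The axle stands on a sprung tensioner that gives way as you push: follow it until you feel the snap and push no further, neither forcing the clip nor running the tensioner onto its end stop; then let go, and leave everything else on the bench alone.

Things in the scene. Friction and masses are not known exactly. Their poses are not given: they have to be found in the camera images.
- sander: Green bench edge sander, casing 350 x 130 x 55 mm, bolted down, belt and cover off. Origin on the bench under the idler axle (tensioner fully out); x runs along the machine from the idler axle to the drive drum 200 mm away (top at 125 mm), z up. The free end is 60 mm behind the origin. A steel platen, top at 108 mm, stands at x 68 to 160, y 27 to 33 mm; nothing else tall within 50 mm of the axle
- tension (a joint): Sprung tensioner slide that carries the axle, m: 0 = fully out, where its soft spring holds it, growing to 0.016 (end stop, not to be run into) as the axle is pushed along the sander's +x towards the drive drum. It gives way by many mm until the clip snaps on, then springs back by some 5 mm; it must not be pushed in beyond 0.011 once the clip is home
- axle_seat (a point): Centre of the top face of the steel collar (27 mm wide, 71 mm above the bench) on which the drum's underside must rest. The axle rises 67 mm from here: 16 mm thick for 48 mm, then the groove, then a 16 mm thick head 10 mm tall with a tapered top. Axes as the sander's; moves with the tensioner
- axle_groove (a point): Point on the axle's axis at mid-height of the groove, 52.5 mm above axle_seat. The groove is 12 mm thick and 9 mm tall. With the drum seated the hub's top face lies 1 mm above the groove's lower edge, leaving 8 mm of free height for the 5 mm clip. Axes as the sander's; moves with the tensioner
- drum: Loose aluminium idler drum, 50 mm across and 46 mm tall, with an 18 mm through bore and a 25 mm wide hub standing 3 mm proud on its upper side (49 mm in all), 200 g or so. It starts upright on the bench, hub up. Origin at the centre of its underside, z along the bore towards the hub
- drum_top (a point): Centre of the top face of the drum's hub, 49 mm above the drum's origin
- clip: Steel horseshoe spring clip, 5 mm thick, lying flat on the bench, with a red upright finger tab 12 mm thick (y), 20 mm long (x -38 to -18 mm) and 26 mm tall from the underside. Origin on its underside at the centre of its seat (on the axle's axis once home); x points out of its open mouth, z up. The jaws reach to x = +12 mm; the mouth, 17 mm wide, narrows to 8 mm between the lips at x = +5 mm
- clip_seat (a point): Centre of the clip's seat at mid-thickness, 2.5 mm above the clip's origin. The lips spread over the 12 mm groove at a straight push of roughly 9 to 18 N; the push then falls off suddenly and the clip jumps the last 5 mm home. Squeeze of the jaws and push together then load the axle with up to 35 N; above 40 N the clip is bent
- clip_tab (a point): Middle of the clip's finger tab, 28 mm behind the clip's origin (x = -28 mm), 13 mm above its underside
- driftwood: Loose branched piece of brown driftwood about 160 x 120 x 70 mm; to be left alone. Origin under its middle
- wax_jar: Amber glass jar with a brass cap, 60 mm wide and 60 mm tall; to be left alone. Origin at the centre of its underside
- brush: Dusting brush lying flat, to be left alone. Origin under its middle

How it is judged:
On the way, in this order (a step that is already met when the one before it is completed fails the run):
1. the drum is on the axle and sits on the collar, hub up (horizontal distance between drum and axle_seat below 0.003 m and z of drum in the frame of axle_seat below 0.002 m and angle between drum's own z axis and vertical below 0.06 rad), for 0.2 s.
2. the clip has snapped home in the groove above the seated drum (horizontal distance between clip_seat and axle_groove below 0.002 m and z of clip_seat in the frame of axle_groove between -0.003 and 0.003 m and z of drum in the frame of axle_seat below 0.003 m), for 0.2 s.
At the end, for the whole second after the job is handed in: Drum on the collar (2 mm in height, 3 mm of the axis, upright within 0.06 rad); clip home in the groove above it (seat 2 mm from the axis, 3 mm of mid-height, flat within 0.15 rad), its tab pointing away from the drive drum within 0.35 rad; tensioner back out within 2 mm; all at rest (all of step 1 and horizontal distance between clip_seat and axle_groove below 0.002 m and z of clip_seat in the frame of axle_groove between -0.003 and 0.003 m and angle between clip's own z axis and vertical below 0.15 rad and x of clip_tab in the frame of axle_groove below 0 m and angle between the x axis of clip and the x axis of sander, either way round below 0.35 rad and value of joint tension below 0.002 m and linear speed of each of drum, clip below 0.02 m/s); the robot touches nothing.
It fails at once if the clip jammed on the axle: its jaws' squeeze and the push together over 40 N (contact force between clip and sander above 40 N).
It fails at once if the clip pressed on the drum with more than 40 N (contact force between clip and drum above 40 N).
It fails at once if the drum rammed on the axle or collar with more than 60 N (contact force between drum and sander above 60 N).
It fails at once if the driftwood, the wax jar or the brush moved by more than 20 mm (distance of any of driftwood, wax_jar, brush from where it was at the start of the episode above 0.02 m).
It fails at once if the tensioner driven onto its end stop (beyond 15.5 mm), or still pushed in beyond 11 mm once the clip is home (value of joint tension above 0.0155 m or (horizontal distance between clip_seat and axle_groove below 0.002 m and z of clip_seat in the frame of axle_groove between -0.003 and 0.003 m and value of joint tension above 0.011 m)).
It also fails if it takes over 64 s, if anything falls off the work surface, if the arm or the gripper's body presses on something with over 40 N, if the wrist force passes 120 N, or if a joint passes its speed limit or range.

## Working session

There is one attempt and no reset: what is moved stays moved. The work goes in short steps, Python scripts to look and compute and a tool call to move; the robot and the scene stay as the last step left them, time stands still between calls to the robot, and variables do not carry over. Pictures are saved under pics/ and viewed, on a budget of 10 in all, crops included, one or two more only if the job needs it, and the job is handed in when it is done.

Besides the shell and the picture viewer there is one more tool, called after "Call:" as name(argument=value, ...), one argument or row to a line, values as JSON. carry_out: Moves the arm, as the interface text tells. Its arguments: {"type":"object","properties":{"commands":{"type":"array"},"force":{"type":"number"}},"required":["commands"]}

```bash
mkdir -p pics; ls
cat > h.py <<'E'
import numpy as np,cv2
from rig import robot
def save(n,f):
    im=robot.camera(n); cv2.imwrite(f'pics/{f}.png',im[:,:,::-1]); return im
def ray(m,u,v):
    K=np.array([[m['fx'],0,m['cx']],[0,m['fy'],m['cy']],[0,0,1.]])
    d=np.array([(u-m['cx'])/m['fx'],(v-m['cy'])/m['fy']]); s=d.copy()
    for _ in range(30): s=d/(1+m['k1']*(s@s))
    R=np.array(m['R']);t=np.array(m['t'])
    return -R.T@t, R.T@np.array([s[0],s[1],1])
def onz(m,u,v,z):
    c,d=ray(m,u,v); return c+d*(z-c[2])/d[2]
def proj(m,X):
    p=np.array(m['R'])@np.array(X)+np.array(m['t']); s=p[:2]/p[2]; s=s*(1+m['k1']*(s@s))
    return np.array([s[0]*m['fx']+m['cx'],s[1]*m['fy']+m['cy']])
E
python3 - <<'E'
from h import *
o=robot.get_obs(); print(o)
a=save('top','top0'); b=save('scene','scene0'); 
for n in('top','scene','wrist'):
    m=robot.camera_model(n); print(n,m['fx'],m['k1'],-np.array(m['R']).T@np.array(m['t'])); print(np.array(m['R']))
E
```

```text
pics
{'time': 0.0, 'q': array([-1.51453044e+00,  5.28496471e-01,  1.43389916e+00, -2.75989369e-05,
        1.18138902e+00, -1.78477579e-01]), 'joint_velocities': array([ 8.58650068e-05,  6.33159511e-04, -1.14075515e-04,  1.36035240e-03,
       -1.53619433e-03,  1.34106080e-03]), 'joint_torque': array([ 9.44653148e-04, -4.40040135e+01, -1.76589936e+01,  6.32041739e-02,
        5.81121398e-02, -1.68198890e-04]), 'position': array([ 0.14536363, -0.60710699,  0.22155402]), 'tool_rot': array([ 0.70227924,  0.08358165, -0.7022026 ,  0.08203347]), 'ft_force': array([ 0.0598805 ,  0.12752788, -0.81294377]), 'moment': array([ 0.00449099, -0.00162445, -0.0456105 ]), 'grip_width': 0.08705549187654209}
top 372.24227243811674 -0.08083769021876083 [ 0.41388433 -0.02703236  1.19779431]
[[-0.00735748 -0.99995116 -0.00659871]
 [-0.98710742  0.00831779 -0.15984292]
 [ 0.15989     0.00533759 -0.98712041]]
scene 392.16122692098736 0.024061026424384162 [ 1.18888684 -0.69072401  0.8452012 ]
[[ 0.7105248   0.70358337  0.011178  ]
 [ 0.45834317 -0.45069507 -0.76602578]
 [-0.53392513  0.54940367 -0.64271265]]
wrist 354.06292066754344 -0.01421580471919703 [ 0.22051539 -0.58946471  0.38359196]
[[ 0.23315726 -0.97243555 -0.0026081 ]
 [-0.93363593 -0.22460288  0.27906541]
 [-0.27195891 -0.06263111 -0.96026855]]
```

View pics/top0.png

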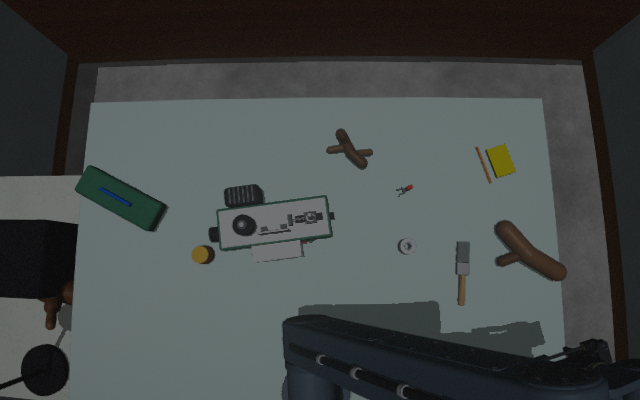

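View pics/scene0.png

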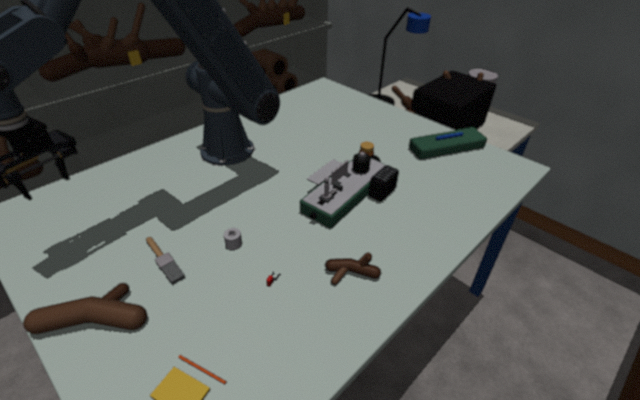

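The top view shows the drum at about (407,246), the clip at (404,190) with its tab at about (409,187), and the sander's axle near (311,217) with the drive drum at (244,226). The scene view agrees. Next I'll zoom in on a crop and take rough positions.

Run:
```python
from h import *
m=robot.camera_model('top')
for n,u,v,z in(('drum',407,246,.049),('clip',403,190,.003),('tab',409,187,.026),('axle',311,217,.138),('drive',244,226,.125),('jar',203,254,.06)): print(n,onz(m,u,v,z).round(3))
im=cv2.imread('pics/top0.png')
a=cv2.resize(im[165:265,200:345],None,fx=5,fy=5,interpolation=3)
b=cv2.resize(im[165:265,385:425],None,fx=5,fy=5,interpolation=3)
c=np.clip(np.hstack([a[:, :560],b]).astype(float)*1.5,0,255).astype('uint8')
c=np.clip(np.hstack([a,b])[:,-800:].astype(float)*1.5,0,255).astype('uint8')
cv2.imwrite('pics/c1.png',c)
```

```text
drum [ 0.441 -0.282  0.049]
clip [ 0.623 -0.286  0.003]
tab [ 0.629 -0.301  0.026]
axle [0.524 0.01  0.138]
drive [0.5   0.204 0.125]
jar [0.42  0.343 0.06 ]
```

View pics/c1.png

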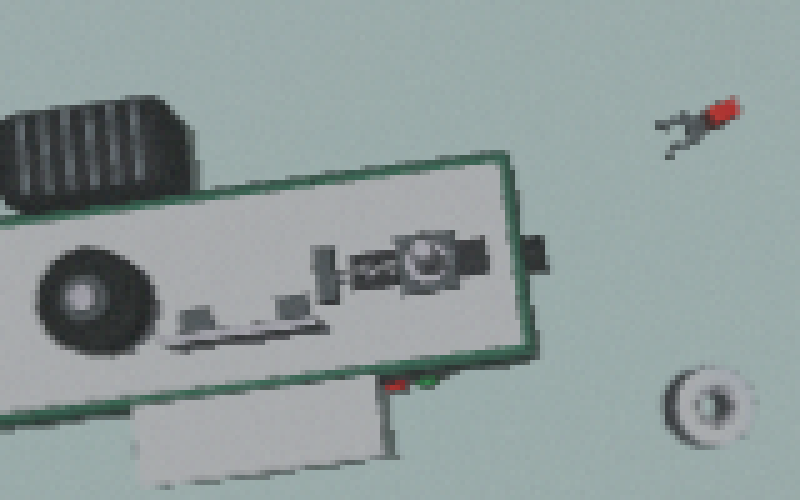

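```bash
cat >> h.py <<'E'
from scipy.spatial.transform import Rotation as Ro
def st():
    o=robot.get_obs(); R=Ro.from_quat(o['tool_rot']).as_matrix(); return o,np.array(o['position']),R
def need(p):
    o,x,R=st(); return (R.T@(np.array(p)-x)*1000).round(1)
def info():
    o,x,R=st(); print('t',round(o['time'],2),'pos',(x*1000).round(1),'tx',R[:,0].round(4),'ty',R[:,1].round(3),'tyaw',np.degrees(np.arctan2(R[1,1],R[0,1])).round(2),'F',np.round(o['ft_force'],1),'w',round(o['grip_width'],4),'q6',np.round(o['q'][5],2))
E
python3 - <<'E'
from h import *
info(); print(need([.441,-.282,.16]))
m=robot.camera_model('wrist'); o,x,R=st(); Rm=np.array(m['R']); c=-Rm.T@np.array(m['t'])
print('cam in tool',R.T@(c-x)); print(R.T@Rm.T)
E
```

```text
t 0.1 pos [ 145.4 -607.2  221.7] tx [-1.e-04  2.e-03 -1.e+00] ty [ 0.233 -0.973 -0.002] tyaw -76.55 F [0.5 0.2 0.7] w 0.0871 q6 -0.18
[  62.3 -247.4 -363.1]
cam in tool [-1.61899715e-01 -5.56635527e-05 -7.72301041e-02]
[[ 6.72152232e-04 -2.79419097e-01  9.60169004e-01]
 [ 9.99999642e-01  6.81785439e-04 -5.01628482e-04]
 [-5.14464669e-04  9.60168997e-01  2.79419455e-01]]
```

Call:
carry_out(
  commands=[
    [[1,0,-22.5,-33,0],[1,0,-22.5,-33,0],[1,0,-22.5,-33,0],[1,0,-22.5,-33,0],[1,0,-22.5,-33,0],[1,0,-22.5,-33,0],[1,0,-22.5,-33,0],[1,0,-22.5,-33,0]],
  ],
)

```text
time: 0.77
position: [0.3616, -0.3696, 0.2169]
tool_rot: [-0.702, -0.077, 0.704, -0.077]
ft_force: [0.5, -0.7, 0.0]
grip_width: 0.0869
```

Call:
carry_out(
  commands=[
    [[1,0,0,0,-7],[1,0,0,0,-7],[1,0,0,0,-7],[1,0,0,0,-7],[1,0,0,0,-7],[1,0,0,0,-7],[1,0,0,0,-7],[1,0,0,0,-7]],
  ],
)

```text
time: 1.43
position: [0.367, -0.3555, 0.2142]
tool_rot: [0.58, 0.41, -0.579, 0.401]
ft_force: [0.1, -0.4, 0.2]
grip_width: 0.0871
```

Call:
carry_out(
  commands=[
    [[1,0,0,0,-7],[1,0,0,0,-7],[1,0,0,0,-7],[1,0,0,0,-7],[1,0,0,0,0]],
  ],
)

```text
time: 1.85
position: [0.366, -0.3538, 0.2124]
tool_rot: [0.462, 0.543, -0.458, 0.531]
ft_force: [0.7, 0.0, 0.6]
grip_width: 0.0869
```

Run:
```python
from h import *
info(); print(need([.441,-.282,.16]))
```

```text
t 1.85 pos [ 366.  -353.8  212.4] tx [-0.0094  0.0154 -0.9998] ty [ 0.988  0.153 -0.007] tyaw 8.78 F [0.7 0.  0.6] w 0.0869 q6 -1.14
[ 52.8  85.4 -58.6]
```

Call:
carry_out(
  commands=[
    [[1,9,28,-20,0],[1,9,28,-20,0],[1,8,25,-17,0],[1,0,0,0,0],[1,0,0,0,0]],
  ],
)

```text
time: 2.27
position: [0.4392, -0.2849, 0.1851]
tool_rot: [0.467, 0.538, -0.464, 0.526]
ft_force: [-0.2, -0.2, 0.0]
grip_width: 0.0869
```

Run:
```python
from h import *
info(); save('wrist','w1'); m=robot.camera_model('wrist'); print(proj(m,[.441,-.282,.049]))
o,x,R=st(); print(proj(m,x))
```

```text
t 2.27 pos [ 439.2 -284.9  185.1] tx [-0.0094  0.0138 -0.9999] ty [ 0.991  0.132 -0.008] tyaw 7.59 F [-0.2 -0.2  0. ] w 0.0869 q6 -0.93
[328.48261941 192.56147108]
[324.2493031  261.08098754]
```

View pics/w1.png

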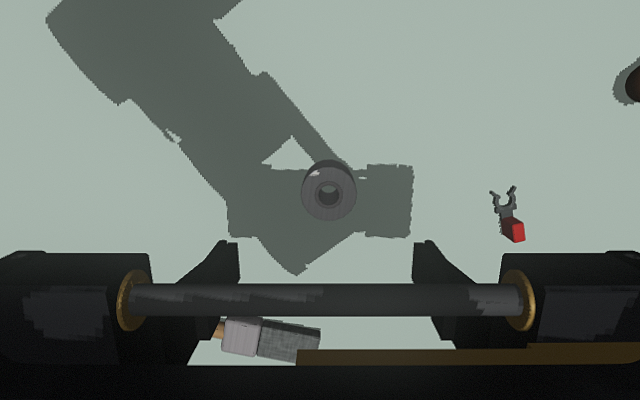

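The wrist view shows the drum's hub at about (329,194), the clip jaws at (505,200) with the red tab at about (514,230), and the open fingers on either side. Now I'll measure both more finely.

```bash
cat >> h.py <<'E'
def ell(mask,u,v,lo,hi,maxd=12):
    # contours' ellipses near (u,v), mean diameter between lo and hi
    cs,_=cv2.findContours(mask,cv2.RETR_LIST,cv2.CHAIN_APPROX_NONE); out=[]
    for c in cs:
        if len(c)<12: continue
        e=cv2.fitEllipse(c); d=sum(e[1])/2
        if np.hypot(e[0][0]-u,e[0][1]-v)<maxd and lo<d<hi and max(e[1])<1.3*min(e[1]): out.append((np.round(e[0],2),np.round(e[1],1)))
    return out
E
python3 - <<'E'
from h import *
im=cv2.imread('pics/w1.png'); m=robot.camera_model('wrist')
g=cv2.cvtColor(im,cv2.COLOR_BGR2GRAY); big=cv2.resize(g,None,fx=4,fy=4,interpolation=2)
seen=[]
for T in range(30,160,6):
    for e in ell((cv2.GaussianBlur(big,(5,5),0)>T).astype('uint8')*255,1316+1.5,776,60,260,40):
        u,v=(e[0]+.5)/4-.5; print(T,round(u,2),round(v,2),e[1]/4, onz(m,u,v,.049).round(4))
h=cv2.cvtColor(im,cv2.COLOR_BGR2HSV); red=((h[...,1]>150)&((h[...,0]<10)|(h[...,0]>170))&(h[...,2]>60)).astype('uint8'); red[:,:440]=0; red[:,580:]=0
ys,xs=np.nonzero(red); print('red',xs.mean(),ys.mean(),len(xs),xs.min(),xs.max(),ys.min(),ys.max(), np.sort(h[ys,xs,2])[::60])
k=im[170:250,475:540]; cv2.imwrite('pics/clip.png',np.clip(cv2.resize(np.hstack([k,im[150:230,290:370]]),None,fx=5,fy=5,interpolation=2)*1.5,0,255))
E
```

```text
78 328.31 194.43 [28.225 28.975] [ 0.4411 -0.2837  0.049 ]
84 327.52 191.55 [46.45 47.35] [ 0.44   -0.2812  0.049 ]
84 328.32 190.14 [56.7  62.05] [ 0.4406 -0.2799  0.049 ]
red 517.960396039604 232.15841584158414 202 512 524 223 242 [ 74 163 167 170][ WARN:0@0.520] global loadsave.cpp:1063 imwrite_ Unsupported depth image for selected encoder is fallbacked to CV_8U.
```

View pics/clip.png

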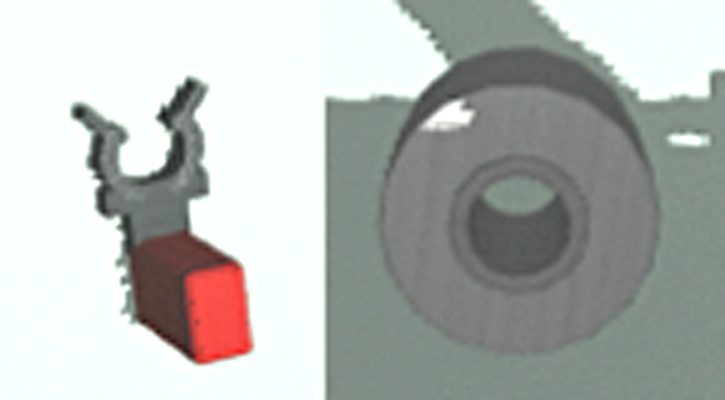

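The close crop shows the hub rim centred at wrist pixel (328.5,194.6), and the clip open to the upper left, with its seat at about (504,201) and the tab's bright top face at about (518,232).

Run:
```python
from h import *
m=robot.camera_model('wrist')
f=lambda x,y,z: onz(m,x/5+475-.4,y/5+170-.4,z)
c=[f(188,272,.026),f(240,265,.026),f(252,352,.026),f(198,362,.026)]
fr=(c[0]+c[1])/2; re=(c[2]+c[3])/2; d=fr-re
print('tab top',np.mean(c,0).round(4),'len',np.linalg.norm(d),'w',np.linalg.norm(c[0]-c[1]),np.linalg.norm(c[2]-c[3]),'yaw',np.degrees(np.arctan2(d[1],d[0])))
for n,a,b in(('lips',(120,135),(168,125)),('tips',(76,108),(198,85))):
    p,q=f(*a,.005),f(*b,.005); mid=(p+q)/2; e=mid-np.mean(c,0); print(n,p.round(4),q.round(4),mid.round(4),np.linalg.norm(p-q).round(4),'yaw from tab',np.degrees(np.arctan2(e[1],e[0])), 'perp yaw',np.degrees(np.arctan2((q-p)[1],(q-p)[0]))+90)
print(need([.441,-.2837,.026]))
```

```text
tab top [ 0.6289 -0.3019  0.026 ] len 0.01873435894344055 w 0.009917937854429027 0.010460541769902272 yaw 112.34849064532928
lips [ 0.6116 -0.2738  0.005 ] [ 0.6206 -0.2706  0.005 ] [ 0.6161 -0.2722  0.005 ] 0.0096 yaw from tab 113.28088392640883 perp yaw 110.10546045026504
tips [ 0.6015 -0.2696  0.005 ] [ 0.6244 -0.2618  0.005 ] [ 0.6129 -0.2657  0.005 ] 0.0242 yaw from tab 113.82843932767184 perp yaw 108.87684068289032
[159.    3.4   1.7]
```

Call:
carry_out(
  commands=[
    [[1,36,1,0.5,0],[1,36,1,0.5,0],[1,36,1,0.5,0],[1,20,0,0,0],[1,0,0,0,0]],
  ],
)

```text
time: 2.73
position: [0.4428, -0.2927, 0.0574]
tool_rot: [0.47, 0.53, -0.468, 0.529]
ft_force: [0.2, 0.5, 0.4]
grip_width: 0.0869
```

Run:
```python
from h import *
info(); print(need([.441,-.2837,.018]))
```

```text
t 2.73 pos [ 442.8 -292.7   57.4] tx [ 4.0e-04  2.6e-03 -1.0e+00] ty [0.993 0.121 0.001] tyaw 6.92 F [0.2 0.5 0.4] w 0.0869 q6 -0.92
[39.5 -0.7 -9. ]
```

Call:
carry_out(
  commands=[
    [[1,4,-0.7,-9,0],[1,18,0,0,0],[1,16,0,0,0],[1,0,0,0,0],[1,0,0,0,0]],
  ],
)

```text
time: 3.15
position: [0.4404, -0.2869, 0.0228]
tool_rot: [0.472, 0.526, -0.471, 0.529]
ft_force: [-1.0, -0.6, -0.3]
grip_width: 0.0871
```

Run:
```python
from h import *
info(); print(need([.441,-.2837,.018]))
```

```text
t 3.15 pos [ 440.4 -286.9   22.8] tx [ 0.0041 -0.0017 -1.    ] ty [0.994 0.112 0.004] tyaw 6.43 F [-1.  -0.6 -0.3] w 0.0871 q6 -0.91
[ 4.8  0.9 -3.1]
```

Call:
carry_out(
  commands=[
    [[1,4,0.9,-3.1,0],[1,0,0,0,0],[0,0,0,0,0],[0,0,0,0,0],[0,0,0,0,0],[0,0,0,0,0],[0,0,0,0,0],[0,0,0,0,0]],
  ],
  force=25,
)

```text
time: 3.82
position: [0.4435, -0.2858, 0.0249]
tool_rot: [0.472, 0.522, -0.471, 0.532]
ft_force: [-0.8, 0.1, 0.7]
grip_width: 0.0553
```

Run:
```python
from h import *
info(); print(need([.441,-.2837,.018]))
```

```text
t 3.82 pos [ 443.5 -285.8   24.9] tx [ 0.0116 -0.0092 -0.9999] ty [0.994 0.111 0.01 ] tyaw 6.39 F [-0.8  0.1  0.7] w 0.0553 q6 -0.9
[ 6.9 -2.3 -2.4]
```

Call:
carry_out(
  commands=[
    [[0,6,0,-2,0],[0,0,0,0,0],[0,0,0,0,0]],
  ],
)

```text
time: 4.07
position: [0.4438, -0.2851, 0.0199]
tool_rot: [0.471, 0.521, -0.471, 0.534]
ft_force: [0.4, -0.3, -2.6]
grip_width: 0.0498
```

Run:
```python
from h import *
info(); print(need([.441,-.2837,.018])); print(robot.get_obs()['joint_velocities'].round(3))
```

```text
t 4.07 pos [ 443.8 -285.1   19.9] tx [ 0.0132 -0.0124 -0.9998] ty [0.994 0.112 0.012] tyaw 6.46 F [ 0.4 -0.3 -2.6] w 0.0498 q6 -0.9
[ 1.8 -2.7 -1.8]
[-0.001  0.009  0.005 -0.003 -0.008 -0.   ]
```

Call:
carry_out(
  commands=[
    [[0,-30,0,0,0],[0,-30,0,0,0],[0,-22,15,-30,0],[0,-22,15,-30,0],[0,-22,15,-30,0],[0,-22,15,-30,0],[0,-22,15,-30,0],[0,-20,15,-30,0]],
  ],
)

```text
time: 4.73
position: [0.5086, -0.0912, 0.2055]
tool_rot: [0.475, 0.525, -0.476, 0.523]
ft_force: [-0.4, -1.3, -1.8]
grip_width: 0.0499
```

Call:
carry_out(
  commands=[
    [[0,0,8,-17,0],[0,0,8,-17,0],[0,0,0,0,0]],
  ],
)

```text
time: 4.98
position: [0.5246, -0.0475, 0.2092]
tool_rot: [0.475, 0.524, -0.472, 0.526]
ft_force: [0.0, 0.1, -0.9]
grip_width: 0.0499
```

Run:
```python
from h import *
info(); m=robot.camera_model('wrist'); save('wrist','w2'); print(proj(m,[.524,.01,.138])); print(need([.524,-.06,.19]))
```

```text
t 4.98 pos [524.6 -47.5 209.2] tx [ 0.0049  0.0019 -1.    ] ty [0.995 0.104 0.005] tyaw 5.94 F [ 0.   0.1 -0.9] w 0.0499 q6 -0.41
[332.20223819 132.64456791]
[18.7 -0.9 11.2]
```

View pics/w2.png

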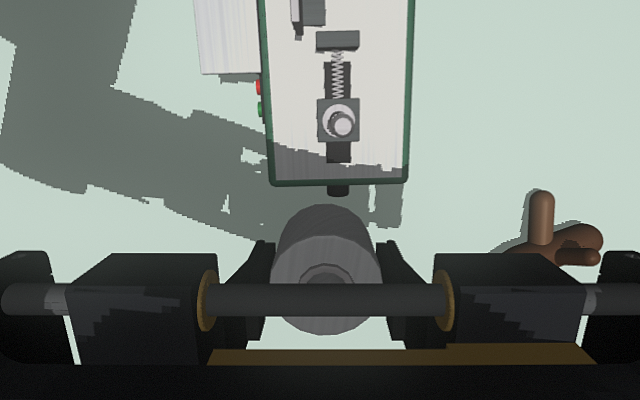

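The wrist view shows the axle head at about (345,125) and its collar near (337,119). The casing edges run nearly vertical in the picture. The held drum's rim spans x 271..383, with its bottom at y≈335.

Run:
```python
from h import *
im=cv2.imread('pics/w2.png')
a=cv2.resize(im[90:150,305:375],None,fx=6,fy=6,interpolation=2)
b=cv2.resize(im[195:345,260:395],None,fx=2.7,fy=2.7,interpolation=2)
H=405; c=np.zeros((H,790,3)); c[:360,:420]=a; c[:405,424:424+b.shape[1]]=b[:405]
cv2.imwrite('pics/c2.png',np.clip(c*1.6,0,255).astype('uint8'))
m=robot.camera_model('wrist'); g=cv2.cvtColor(im,cv2.COLOR_BGR2GRAY).astype(int)
# drum bottom silhouette
pts=[]
for x in range(295,362,3):
    col=g[318:345,x]; j=np.argmax(np.diff(col)); pts.append((x,318+j+.5))
print(pts)
# casing edges
h=cv2.cvtColor(im,cv2.COLOR_BGR2HSV); gr=(h[...,1]>70)&(h[...,0]>60)&(h[...,0]<100)
for nm,x0,x1 in(('L',255,290),('R',395,420)):
    P=[]
    for y in range(5,175,4):
        xs=np.nonzero(gr[y,x0:x1])[0]
        if len(xs): P.append(onz(m,x0+(xs.min() if nm=='L' else xs.max()),y,.055)[:2])
    P=np.array(P); vx,vy,px,py=cv2.fitLine(P.astype(np.float32),cv2.DIST_HUBER,0,.001,.001).ravel()
    print(nm,len(P),np.degrees(np.arctan2(abs(vy),vx*np.sign(vy))),px,py)
```

```text
[(295, np.float64(327.5)), (298, np.float64(328.5)), (301, np.float64(330.5)), (304, np.float64(331.5)), (307, np.float64(332.5)), (310, np.float64(332.5)), (313, np.float64(333.5)), (316, np.float64(334.5)), (319, np.float64(334.5)), (322, np.float64(334.5)), (325, np.float64(334.5)), (328, np.float64(334.5)), (331, np.float64(334.5)), (334, np.float64(334.5)), (337, np.float64(334.5)), (340, np.float64(333.5)), (343, np.float64(332.5)), (346, np.float64(331.5)), (349, np.float64(330.5)), (352, np.float64(328.5)), (355, np.float64(327.5)), (358, np.float64(325.5)), (361, np.float64(323.5))]
L 35 95.81194 0.46418113 0.03858702
R 41 97.14114 0.58798575 0.040671777
```

View pics/c2.png

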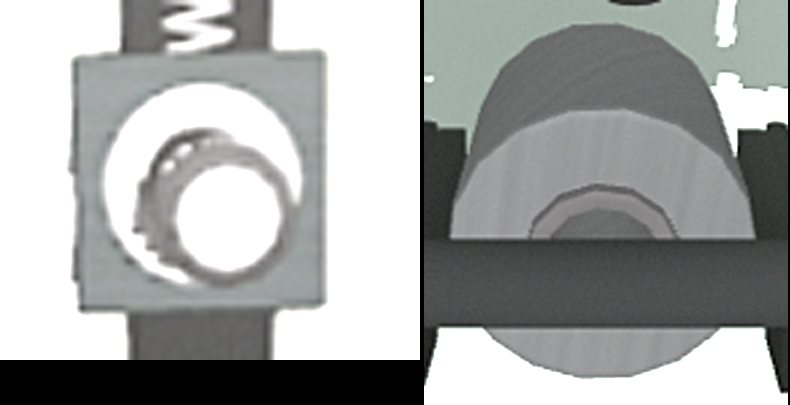

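The crop shows the axle's top face at about (342.7,125.9), diameter 17.7 px, and the collar at about (338.4,120.1). The drum's rim top edge is at (325,235).

Run:
```python
from h import *
from scipy.optimize import least_squares
m=robot.camera_model('wrist'); o,x,R=st()
A=onz(m,342.7,125.9,.138); C=onz(m,338.4,120.1,.071); print('axle top',A.round(4),'collar',C.round(4))
zr=x[2]+.046-.0199
px=[(295,327.5),(304,331.5),(313,333.8),(322,334.9),(331,334.8),(340,333.5),(349,330.5),(358,325.5),(269.6-.3,281),(383.,281),(325,234.7),(302-.3,240.5),(350.,238.5)]
P=np.array([onz(m,*p,zr)[:2] for p in px])
for w in (P,P[:8]):
  s=least_squares(lambda q:np.hypot(*(w-q[:2]).T)-.025,[.525,-.05],loss='soft_l1',f_scale=.0005); print('drum',s.x.round(4),(s.fun*1000).round(1))
s=least_squares(lambda q:np.hypot(*(P-q[:2]).T)-.025,[.525,-.05],loss='soft_l1',f_scale=.0005)
D=s.x; t=R.T@np.r_[D-x[:2],0]; print('drum in tool',t*1000)
print('move tool',(R.T@np.r_[A[:2]-D,0]*1000).round(1), x*1000)
```

```text
axle top [0.5292 0.0136 0.138 ] collar [0.5291 0.0139 0.071 ]
drum [ 0.5241 -0.0478] [-0.1 -0.1 -0.2 -0.2 -0.2 -0.1 -0.2 -0.4 -0.9 -0.4 -1.6 -2.  -1.1]
drum [ 0.5239 -0.0476] [-0.  -0.  -0.  -0.   0.   0.1  0.1 -0.2]
drum in tool [ 0.00211287  0.5020547  -0.89396804]
move tool [  0.1  11.5 -60.6] [523.72373426 -48.7606718  208.72356902]
```

Call:
carry_out(
  commands=[
    [[0,0,6,-30,0],[0,0,6,-30,0],[0,0,0,0,0]],
  ],
)

```text
time: 5.28
position: [0.5281, 0.0111, 0.2061]
tool_rot: [0.474, 0.525, -0.475, 0.524]
ft_force: [0.4, -0.5, -2.5]
grip_width: 0.0496
```

Run:
```python
from h import *
info(); m=robot.camera_model('wrist'); print(need([.5292+.0000-.0004,.0136-.0009,.2])); print(need([.530-.0004,.0149-.001,.2]))
```

```text
t 5.28 pos [528.1  11.1 206.1] tx [-0.0018  0.     -1.    ] ty [ 0.995  0.1   -0.002] tyaw 5.71 F [ 0.4 -0.5 -2.5] w 0.0496 q6 -0.29
[ 6.1  0.9 -1.5]
[ 6.1  1.8 -2.7]
```

Call:
carry_out(
  commands=[
    [[0,20,1.3,-2,0],[0,20,0,0,0],[0,0,0,0,0]],
  ],
)

```text
time: 5.53
position: [0.5282, 0.0119, 0.1637]
tool_rot: [0.473, 0.525, -0.475, 0.524]
ft_force: [-0.2, 0.1, -1.9]
grip_width: 0.0499
```

Run:
```python
from h import *
info(); print(need([.5292,.0132,.164])); save('wrist','w3')
```

```text
t 5.53 pos [528.2  11.9 163.7] tx [-0.0036 -0.0017 -1.    ] ty [ 0.995  0.102 -0.004] tyaw 5.83 F [-0.2  0.1 -1.9] w 0.0499 q6 -0.29
[-0.3  1.1 -1.2]
```

View pics/w3.png

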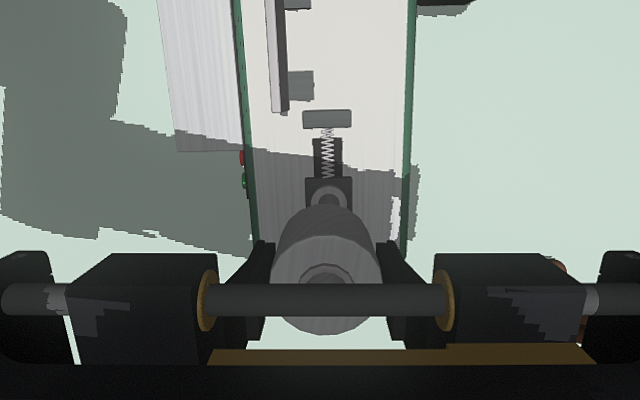

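The drum hangs over the axle block, centred at about (327,300). The slide shows at about (328,195) behind it, so about 1 mm to the right is still needed. I'll descend gently.

Call:
carry_out(
  commands=[
    [[0,0,1,-1.2,0],[0,5,0,0,0],[0,5,0,0,0],[0,5,0,0,0],[0,0,0,0,0]],
  ],
)

```text
time: 6.0
position: [0.5304, 0.0116, 0.1514]
tool_rot: [0.476, 0.524, -0.475, 0.523]
ft_force: [-0.4, 2.0, -2.2]
grip_width: 0.0499
```

Run:
```python
from h import *
info(); print(need([.5292,.0132,.164]))
```

```text
t 6.0 pos [530.4  11.6 151.4] tx [-4.e-04  1.e-03 -1.e+00] ty [ 0.995  0.096 -0.   ] tyaw 5.48 F [-0.4  2.  -2.2] w 0.0499 q6 -0.29
[-12.6  -1.   -1.8]
```

Call:
carry_out(
  commands=[
    [[0,8,-0.5,-1.5,0],[0,8,0,0,0],[0,8,0,0,0],[0,0,0,0,0]],
  ],
)

```text
time: 6.33
position: [0.5297, 0.0135, 0.1254]
tool_rot: [0.476, 0.524, -0.475, 0.523]
ft_force: [0.0, 1.9, -3.0]
grip_width: 0.05
```

Run:
```python
from h import *
info(); print(need([.5292,.0132,.0909]))
```

```text
t 6.33 pos [529.7  13.5 125.4] tx [ 7.e-04  9.e-04 -1.e+00] ty [0.995 0.096 0.001] tyaw 5.52 F [ 0.   1.9 -3. ] w 0.05 q6 -0.28
[34.5 -0.5  0.3]
```

Call:
carry_out(
  commands=[
    [[0,9,-0.2,-0.8,0],[0,9,0,0,0],[0,9,0,0,0],[0,3,0,0,0],[0,0,0,0,0]],
  ],
)

```text
time: 6.75
position: [0.5298, 0.0144, 0.0912]
tool_rot: [0.475, 0.524, -0.475, 0.524]
ft_force: [-0.4, 2.9, 2.9]
grip_width: 0.0497
```

Run:
```python
from h import *
info(); print(need([.5292,.0132,.0909]))
```

```text
t 6.75 pos [529.8  14.4  91.2] tx [ 6.e-04  4.e-04 -1.e+00] ty [0.995 0.097 0.001] tyaw 5.57 F [-0.4  2.9  2.9] w 0.0497 q6 -0.28
[ 0.3 -0.7  1.2]
```

Call:
carry_out(
  commands=[
    [[1,0,0,0,0],[1,0,0,0,0],[1,0,0,0,0],[1,0,0,0,0],[1,0,0,0,0],[1,-15,0,0,0],[1,-20,0,0,0],[1,-30,0,0,0]],
  ],
)

```text
time: 7.42
position: [0.5282, 0.0122, 0.1545]
tool_rot: [0.473, 0.525, -0.477, 0.523]
ft_force: [1.3, 0.3, -0.2]
grip_width: 0.0857
```

Run:
```python
from h import *
info(); print(need([.529,-.05,.19]))
```

```text
t 7.42 pos [528.2  12.2 154.5] tx [-0.0062 -0.002  -1.    ] ty [ 0.995  0.098 -0.006] tyaw 5.61 F [ 1.3  0.3 -0.2] w 0.0857 q6 -0.28
[-35.3  -5.6  62. ]
```

Call:
carry_out(
  commands=[
    [[1,-30,0,0,0],[1,-5,-3,30,0],[1,0,-3,30,0],[1,0,0,0,0],[1,0,0,0,0]],
  ],
)

```text
time: 7.83
position: [0.5332, -0.0509, 0.2004]
tool_rot: [0.475, 0.52, -0.473, 0.53]
ft_force: [-0.8, 1.2, -0.9]
grip_width: 0.087
```

Run:
```python
from h import *
info(); m=robot.camera_model('wrist'); im=save('wrist','w4')
u,v=proj(m,[.5295,.0145,.13]).astype(int); print(u,v)
a=im[v-50:v+50,u-60:u+60,::-1]; cv2.imwrite('pics/c4.png',np.clip(cv2.resize(a,None,fx=6,fy=6,interpolation=2)*1.5,0,255).astype('uint8'))
import json; json.dump({k:np.array(w).tolist() for k,w in m.items()},open('m4.json','w'))
```

```text
t 7.83 pos [533.2 -50.9 200.4] tx [ 0.0117 -0.0081 -0.9999] ty [0.995 0.101 0.011] tyaw 5.8 F [-0.8  1.2 -0.9] w 0.087 q6 -0.4
327 118
```

View pics/c4.png

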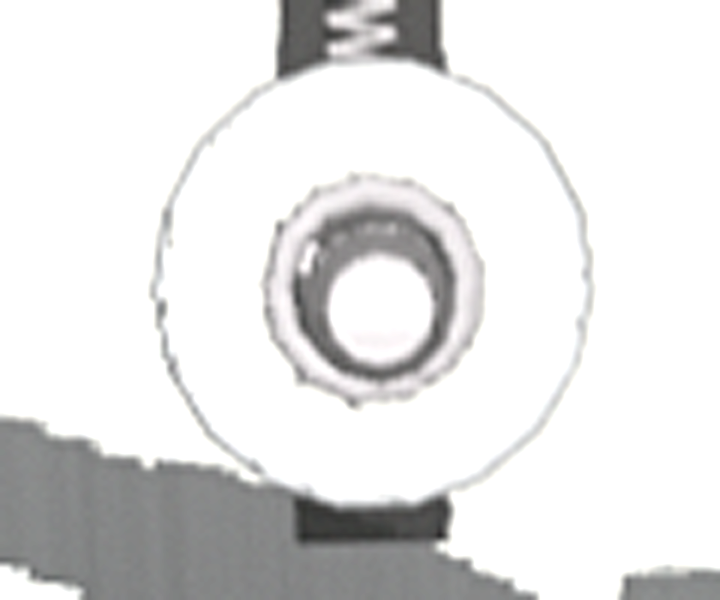

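The drum is on the collar: the hub ring centre is at about (329.1,115.6) and the axle top at about (330.1,118.9), concentric once parallax is allowed for.

Run:
```python
from h import *
import json
m=json.load(open('m4.json'))
print('axle',onz(m,330.1,118.9,.138).round(4),'hub',onz(m,329.1,115.6,.120).round(4),'rim',onz(m,328.9,114.6,.117).round(4))
info(); print(need([.6289,-.3019,.12]))
```

```text
axle [0.5307 0.0148 0.138 ] hub [0.5304 0.0159 0.12  ] rim [0.5303 0.0164 0.117 ]
t 7.88 pos [533.5 -51.1 200.3] tx [ 0.012  -0.0088 -0.9999] ty [0.995 0.102 0.011] tyaw 5.83 F [ 0.2  0.7 -0.7] w 0.0872 q6 -0.4
[ 83.7  68.5 258.4]
```

Call:
carry_out(
  commands=[
    [[1,0,9,35,0],[1,0,9,35,0],[1,8,9,35,0],[1,10,9,35,0],[1,10,9,35,0],[1,10,9,35,0],[1,10,5,20,0],[1,0,0,0,-6]],
  ],
)

```text
time: 8.55
position: [0.6181, -0.2736, 0.1491]
tool_rot: [0.443, 0.549, -0.442, 0.555]
ft_force: [0.4, 0.2, -0.0]
grip_width: 0.087
```

Call:
carry_out(
  commands=[
    [[1,0,0,0,-6],[1,0,0,0,-5],[1,0,0,0,0],[1,0,0,0,0]],
  ],
)

```text
time: 8.88
position: [0.6174, -0.272, 0.1435]
tool_rot: [0.385, 0.593, -0.385, 0.593]
ft_force: [-0.3, -0.8, 0.2]
grip_width: 0.0872
```

Run:
```python
from h import *
info(); m=robot.camera_model('wrist'); im=save('wrist','w5')[:,:,::-1].copy()
h=cv2.cvtColor(im,cv2.COLOR_BGR2HSV); red=((h[...,1]>150)&((h[...,0]<10)|(h[...,0]>170))&(h[...,2]>110)).astype('uint8')
n,l,s,c=cv2.connectedComponentsWithStats(red)
i=1+np.argmax(s[1:,4]); print(s[i],c[i])
cnt=cv2.findContours((l==i).astype('uint8'),0,1)[0][0]
r=cv2.minAreaRect(cnt); b=cv2.boxPoints(r)
W=np.array([onz(m,*p,.026) for p in b]); e=[W[1]-W[0],W[2]-W[1]]; e=max(e,key=np.linalg.norm)
print('tab',onz(m,*c[i],.026).round(4),W.mean(0).round(4),np.linalg.norm(W[1]-W[0]),np.linalg.norm(W[2]-W[1]),'yaw',np.degrees(np.arctan2(e[1],e[0]))%180)
T=onz(m,*c[i],.026); print('need',need([T[0],T[1],.06]))
print('tab px',proj(m,[.6289,-.3019,.026]))
```

```text
t 8.88 pos [ 617.4 -272.   143.5] tx [-3.e-04  6.e-04 -1.e+00] ty [ 0.913  0.408 -0.   ] tyaw 24.08 F [-0.3 -0.8  0.2] w 0.0872 q6 -1.0Traceback (most recent call last):
  File "<stdin>", line 5, in <module>
    return _wrapfunc(a, 'argmax', axis=axis, out=out, **kwds)
    return bound(*args, **kwds)
ValueError: attempt to get argmax of an empty sequence
```

Call:
carry_out(
  commands=[
    [[1,0,0,35,0],[1,0,0,30,0],[1,0,0,0,0]],
  ],
)

```text
time: 9.18
position: [0.6431, -0.327, 0.1424]
tool_rot: [0.385, 0.596, -0.384, 0.591]
ft_force: [-0.2, -0.9, 0.0]
grip_width: 0.0869
```

```bash
cat > clip.py <<'E'
from h import *
def clip(name,z,vmin=60,dt=0.026):
    m=robot.camera_model('wrist'); im=save('wrist',name)[:,:,::-1].copy()
    h=cv2.cvtColor(im,cv2.COLOR_BGR2HSV); red=((h[...,1]>150)&((h[...,0]<8)|(h[...,0]>172))&(h[...,2]>vmin)).astype('uint8')
    red[:, :150]=0
    n,l,s,c=cv2.connectedComponentsWithStats(red)
    i=1+np.argmax(s[1:,4]); print(s[i],c[i],np.percentile(h[...,2][l==i],[5,25,50,75,95]))
    cnt=cv2.findContours((l==i).astype('uint8'),0,1)[0][0]
    b=cv2.boxPoints(cv2.minAreaRect(cnt))
    W=np.array([onz(m,*p,z+.026) for p in b]); e=max([W[1]-W[0],W[2]-W[1]],key=np.linalg.norm)
    T=W.mean(0); print('tab',T.round(4),np.linalg.norm(W[1]-W[0]).round(4),np.linalg.norm(W[2]-W[1]).round(4),'yaw',np.degrees(np.arctan2(e[1],e[0]))%180)
    print(proj(m,[.6289,-.3019,.026]))
    return im,c[i],T
E
python3 - <<'E'
from clip import *
info(); im,c,T=clip('w6',0.)
print('need',need([T[0],T[1],.05]))
u,v=c.astype(int); a=im[max(v-75,0):v+35,u-60:u+60]; cv2.imwrite('pics/c6.png',np.clip(cv2.resize(a,None,fx=5,fy=5,interpolation=2)*1.4,0,255).astype('uint8')); print(u-60,v-75)
E
```

```text
t 9.18 pos [ 643.1 -327.   142.4] tx [-0.0053  0.0045 -1.    ] ty [ 0.913  0.408 -0.003] tyaw 24.09 F [-0.2 -0.9  0. ] w 0.0869 q6 -1.05
[315 164   4   7  14] [315.78571429 167.21428571] [ 69.3   78.75 100.5  110.75 118.7 ]
tab [ 0.625  -0.3057  0.026 ] 0.0034 0.0034 yaw 69.1278269240034
[321.44689489 164.65782034]
need [ 92.4  -7.6 -23.2]
255 92
```

View pics/c6.png

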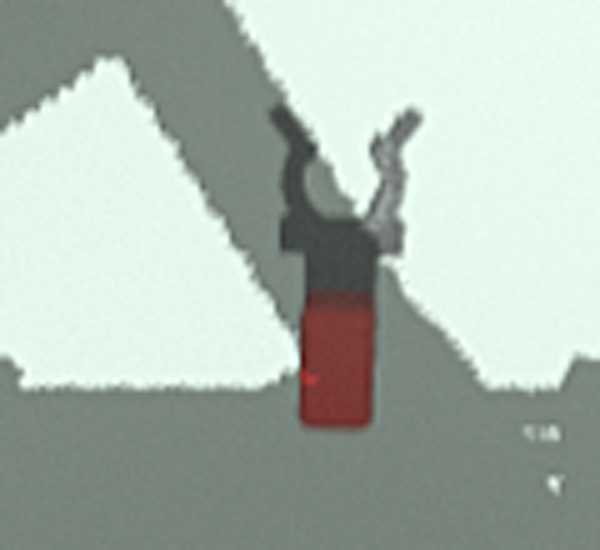

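The clip crop shows the tab's top face centred at wrist pixel (322.1,164.8). This matches the prediction (321.4,164.7), and the clip is aligned with the tool to within about 1.5°.

Run:
```python
from h import *
m=robot.camera_model('wrist'); T=onz(m,322.1,164.8,.026); print(T.round(4)); info(); print(need([T[0],T[1],.04]))
```

```text
[ 0.6281 -0.2989  0.026 ]
t 9.23 pos [ 642.1 -324.5  142.1] tx [-0.0073  0.0074 -0.9999] ty [ 0.913  0.409 -0.004] tyaw 24.12 F [ 0.6  0.1 -0.9] w 0.0868 q6 -1.05
[102.4  -1.9 -28. ]
```

Call:
carry_out(
  commands=[
    [[1,30,-1,-12,1],[1,35,-1,-12,0.5],[1,28,0,0,0],[1,0,0,0,0]],
  ],
)

```text
time: 9.57
position: [0.6316, -0.2999, 0.0507]
tool_rot: [0.395, 0.589, -0.393, 0.586]
ft_force: [0.2, 0.6, -0.2]
grip_width: 0.0869
```

Run:
```python
from h import *
info(); print(need([.6293,-.302,.003]))
```

```text
t 9.57 pos [ 631.6 -299.9   50.7] tx [-0.0015  0.0048 -1.    ] ty [0.925 0.379 0.   ] tyaw 22.3 F [ 0.2  0.6 -0.2] w 0.0869 q6 -1.0
[47.7 -3.   1.2]
```

Call:
carry_out(
  commands=[
    [[0.4,16,-3,1,0],[0.4,16,0,0,0],[0.4,10,0,0,0],[0.4,0,0,0,0],[0.4,0,0,0,0]],
  ],
)

```text
time: 9.98
position: [0.6298, -0.2971, 0.0114]
tool_rot: [0.395, 0.589, -0.392, 0.586]
ft_force: [0.3, 0.3, -0.3]
grip_width: 0.0614
```

Run:
```python
from h import *
info(); print(need([.6293,-.302,.003]))
```

```text
t 9.98 pos [ 629.8 -297.1   11.4] tx [-0.002   0.0063 -1.    ] ty [0.925 0.38  0.001] tyaw 22.33 F [ 0.3  0.3 -0.3] w 0.0614 q6 -1.0
[ 8.4 -2.3  4.4]
```

Call:
carry_out(
  commands=[
    [[0.25,7,-2,5,0],[0.25,0,0,0,0],[0.25,0,0,0,0],[0.25,0,0,0,0]],
  ],
)

```text
time: 10.32
position: [0.6325, -0.3043, 0.0085]
tool_rot: [0.395, 0.587, -0.392, 0.588]
ft_force: [0.7, -0.5, 0.1]
grip_width: 0.0349
```

Run:
```python
from h import *
info(); print(need([.6293,-.302,.003]))
```

```text
t 10.32 pos [ 632.5 -304.3    8.5] tx [ 0.0038  0.0023 -1.    ] ty [0.925 0.38  0.004] tyaw 22.34 F [ 0.7 -0.5  0.1] w 0.0349 q6 -1.0
[ 5.5 -2.1 -3.3]
```

Call:
carry_out(
  commands=[
    [[0.25,5,-2,-3,0],[0.2,0,0,0,0],[0,0,0,0,0],[0,0,0,0,0],[0,0,0,0,0]],
  ],
  force=55,
)

```text
time: 10.73
position: [0.6297, -0.3028, 0.0045]
tool_rot: [0.395, 0.586, -0.392, 0.589]
ft_force: [1.0, -0.7, 0.5]
grip_width: 0.0118
```

Run:
```python
from h import *
info(); print(need([.6293,-.302,.003]))
```

```text
t 10.73 pos [ 629.7 -302.8    4.5] tx [ 0.0057  0.001  -1.    ] ty [0.925 0.379 0.006] tyaw 22.3 F [ 1.  -0.7  0.5] w 0.0118 q6 -1.0
[ 1.5 -0.1 -0.9]
```

Call:
carry_out(
  commands=[
    [[0,-20,0,0,0],[0,-25,0,0,0],[0,-22,1.5,-33,0],[0,-22,1.5,-33,0],[0,-22,1.5,-33,0],[0,-22,1.5,-33,0],[0,-13,1.5,-33,0],[0,0,1.5,-33,0]],
  ],
)

```text
time: 11.4
position: [0.5626, -0.1178, 0.1535]
tool_rot: [0.399, 0.582, -0.395, 0.588]
ft_force: [1.1, 0.8, 0.2]
grip_width: 0.0114
```

Call:
carry_out(
  commands=[
    [[0,0,0,0,6],[0,0,0,0,6],[0,0,0,0,4],[0,0,0,0,0]],
  ],
)

```text
time: 11.73
position: [0.5579, -0.1078, 0.1564]
tool_rot: [0.478, 0.522, -0.473, 0.525]
ft_force: [-0.4, 0.7, -0.0]
grip_width: 0.0118
```

Run:
```python
from h import *
info(); print(need([.5393,-.0636,.145]))
```

```text
t 11.73 pos [ 557.9 -107.8  156.4] tx [ 0.0079  0.0021 -1.    ] ty [0.995 0.095 0.008] tyaw 5.48 F [-0.4  0.7 -0. ] w 0.0118 q6 -0.49
[ 11.4 -14.4 -45.8]
```

Call:
carry_out(
  commands=[
    [[0,5,-7,-23,0],[0,6,-7,-22,-1],[0,0,0,0,0],[0,0,0,0,0]],
  ],
)

```text
time: 12.07
position: [0.5406, -0.0645, 0.1456]
tool_rot: [0.472, 0.526, -0.467, 0.532]
ft_force: [0.4, 1.0, -1.1]
grip_width: 0.0119
```

Run:
```python
from h import *
import json
info(); m=robot.camera_model('wrist'); json.dump({k:np.array(w).tolist() for k,w in m.items()},open('m7.json','w'))
im=save('wrist','w7'); print(proj(m,[.5305,.015,.138])); info()
a=im[70:260,260:400,::-1]; cv2.imwrite('pics/c7.png',np.clip(cv2.resize(a,None,fx=3.1,fy=3.1,interpolation=2)*1.4,0,255).astype('uint8'))
```

```text
t 12.07 pos [540.6 -64.5 145.6] tx [ 1.120e-02  1.000e-04 -9.999e-01] ty [0.993 0.119 0.011] tyaw 6.85 F [ 0.4  1.  -1.1] w 0.0119 q6 -0.45
[322.86709218  93.60167573]
t 12.12 pos [540.2 -64.4 145.5] tx [ 1.000e-02  9.000e-04 -9.999e-01] ty [0.993 0.119 0.01 ] tyaw 6.81 F [ 0.1  0.5 -0.4] w 0.0117 q6 -0.45
```

View pics/c7.png

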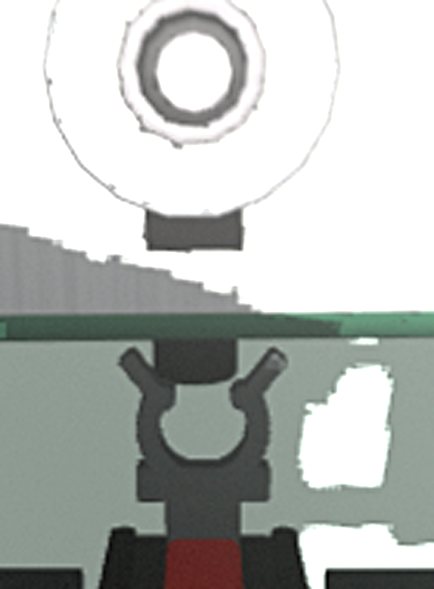

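The crop shows the axle head at about (322.6,92.9), as predicted, and the gripped clip centred at about (325.5,205), square to the machine's end edge within 1°.

Run:
```python
from h import *
import json
m=json.load(open('m7.json')); o,x,R=st(); x7=np.array([.5406,-.0645,.1456]); zt=x7[2]+.0005
f=lambda a,b,z: onz(m,a/3.1+260-.34,b/3.1+70-.34,z)
S=f(204,420,zt); A=f(195,72,.138); tip=(f(127,358,zt)+f(278,358,zt))/2
print('seat',S.round(4),'in tool',(R.T@(S-x7)*1000).round(1),'axle',A.round(4),'tip width',np.linalg.norm(f(127,358,zt)-f(278,358,zt)), 'seat d',np.linalg.norm(f(160,420,zt)-f(247,420,zt)))
print('tips-seat',(R.T@(tip-S)*1000).round(1)); print('axle rel seat in tool',(R.T@(A-S)*1000).round(1)); print('now',need(x7))
```

```text
seat [ 0.5377 -0.0353  0.1461] in tool [ -0.5   0.6 -29.3] axle [0.5303 0.0153 0.138 ] tip width 0.022778118229937114 seat d 0.013340118668250687
tips-seat [-0.  -0.2 -9.8]
axle rel seat in tool [  8.1  -1.4 -51.1]
now [-0.1  0.4  0.2]
```

Call:
carry_out(
  commands=[
    [[0,10,-1,0,0],[0,9,-0.5,-8,0],[0,0,0,-8,0],[0,0,0,0,0]],
  ],
)

```text
time: 12.45
position: [0.5397, -0.0519, 0.1253]
tool_rot: [0.473, 0.524, -0.467, 0.533]
ft_force: [0.5, 0.4, -0.2]
grip_width: 0.0114
```

```bash
cat >> h.py <<'E'
def cl(ax=(.5304,.0152)):
    o,x,R=st(); S=x+R@np.array([0,.0006,-.0293]); S0=S+R@np.array([.0045,0,0])
    d=R.T@np.r_[np.array(ax)-S[:2],0]; print('underside z at seat',(S0[2]*1000).round(1),'axle rel seat tool y,z',(d[1:]*1000).round(1),'clip yaw',np.degrees(np.arctan2(-R[1,2],-R[0,2])).round(1))
E
python3 - <<'E'
from h import *
info(); cl()
E
```

```text
t 12.45 pos [539.7 -51.9 125.3] tx [ 0.0144 -0.0015 -0.9999] ty [0.993 0.117 0.014] tyaw 6.73 F [ 0.5  0.4 -0.2] w 0.0114 q6 -0.42
underside z at seat 120.8 axle rel seat tool y,z [ -2.  -38.4] clip yaw 96.7
```

Call:
carry_out(
  commands=[
    [[0,-0.7,-2,-6,0],[0,0,0,-6,0],[0,0,0,0,0]],
  ],
)

```text
time: 12.7
position: [0.5369, -0.0406, 0.1259]
tool_rot: [0.473, 0.524, -0.467, 0.533]
ft_force: [0.1, 1.0, -0.8]
grip_width: 0.0116
```

Run:
```python
from h import *
info(); cl()
```

```text
t 12.7 pos [536.9 -40.6 125.9] tx [ 0.0151 -0.002  -0.9999] ty [0.993 0.116 0.015] tyaw 6.67 F [ 0.1  1.  -0.8] w 0.0116 q6 -0.4
underside z at seat 121.3 axle rel seat tool y,z [ -0.6 -26.9] clip yaw 96.7
```

Call:
carry_out(
  commands=[
    [[0,0,-0.4,-5,0],[0,0,0,-5,0],[0,0,0,-3,0],[0,0,0,0,0]],
  ],
)

```text
time: 13.03
position: [0.5355, -0.0266, 0.1268]
tool_rot: [0.473, 0.523, -0.467, 0.534]
ft_force: [-0.5, -0.6, -0.6]
grip_width: 0.0115
```

Run:
```python
from h import *
info(); cl()
```

```text
t 13.03 pos [535.5 -26.6 126.8] tx [ 0.0173 -0.0028 -0.9998] ty [0.993 0.117 0.017] tyaw 6.7 F [-0.5 -0.6 -0.6] w 0.0115 q6 -0.38
underside z at seat 122.2 axle rel seat tool y,z [ -0.8 -12.8] clip yaw 96.7
```

Call:
carry_out(
  commands=[
    [[0,0.8,-0.8,-2,0],[0,0,0,-2,0],[0,0,0,-2,0]],
  ],
)

```text
time: 13.28
position: [0.5344, -0.021, 0.1263]
tool_rot: [0.473, 0.523, -0.466, 0.535]
ft_force: [-0.8, -3.6, 0.4]
grip_width: 0.0114
```

Run:
```python
from h import *
info(); cl()
```

```text
t 13.28 pos [534.4 -21.  126.3] tx [ 0.0185 -0.0047 -0.9998] ty [0.993 0.118 0.018] tyaw 6.78 F [-0.8 -3.6  0.4] w 0.0114 q6 -0.37
underside z at seat 121.6 axle rel seat tool y,z [-0.3 -7.1] clip yaw 96.8
```

Call:
carry_out(
  commands=[
    [[0,0,0,-2,0],[0,0,0,-2,0]],
  ],
)

```text
time: 13.45
position: [0.5343, -0.0188, 0.1264]
tool_rot: [0.471, 0.522, -0.467, 0.536]
ft_force: [0.5, -5.6, -0.3]
grip_width: 0.0113
```

Run:
```python
from h import *
info(); cl()
```

```text
t 13.45 pos [534.3 -18.8 126.4] tx [ 0.0191 -0.0089 -0.9998] ty [0.993 0.12  0.018] tyaw 6.89 F [ 0.5 -5.6 -0.3] w 0.0113 q6 -0.36
underside z at seat 121.6 axle rel seat tool y,z [-0.4 -5. ] clip yaw 96.9
```

Call:
carry_out(
  commands=[
    [[0,0,0,-2,0],[0,0,0,-2,0]],
  ],
)

```text
time: 13.62
position: [0.5343, -0.0175, 0.1266]
tool_rot: [0.469, 0.521, -0.468, 0.538]
ft_force: [-0.9, -7.2, -0.7]
grip_width: 0.0116
```

Run:
```python
from h import *
info(); cl()
```

```text
t 13.62 pos [534.3 -17.5 126.6] tx [ 0.0198 -0.0143 -0.9997] ty [0.992 0.122 0.018] tyaw 7.03 F [-0.9 -7.2 -0.7] w 0.0116 q6 -0.35
underside z at seat 121.6 axle rel seat tool y,z [-0.4 -3.7] clip yaw 97.0
```

Call:
carry_out(
  commands=[
    [[0,0,0,-3,0],[0,0,0,-3,0]],
  ],
)

```text
time: 13.78
position: [0.5342, -0.0154, 0.1268]
tool_rot: [0.467, 0.52, -0.468, 0.541]
ft_force: [-1.7, -8.8, -1.4]
grip_width: 0.0117
```

Run:
```python
from h import *
info(); cl()
```

```text
t 13.78 pos [534.2 -15.4 126.8] tx [ 0.0207 -0.0216 -0.9996] ty [0.992 0.126 0.018] tyaw 7.21 F [-1.7 -8.8 -1.4] w 0.0117 q6 -0.34
underside z at seat 121.6 axle rel seat tool y,z [-0.5 -1.5] clip yaw 97.2
```

Call:
carry_out(
  commands=[
    [[0,0,0,-3,0],[0,0,0,-3,0]],
  ],
)

```text
time: 13.95
position: [0.534, -0.0138, 0.1271]
tool_rot: [0.464, 0.518, -0.47, 0.544]
ft_force: [-0.7, -8.3, -0.5]
grip_width: 0.0117
```

Run:
```python
from h import *
info(); cl()
```

```text
t 13.95 pos [534.  -13.8 127.1] tx [ 0.0215 -0.0299 -0.9993] ty [0.991 0.129 0.018] tyaw 7.41 F [-0.7 -8.3 -0.5] w 0.0117 q6 -0.33
underside z at seat 121.6 axle rel seat tool y,z [-0.5  0.1] clip yaw 97.4
```

```bash
cat > ax.py <<'E'
from h import *
def axle(name):
    m=robot.camera_model('wrist'); o,x,R=st(); im=save('wrist',name)
    g=cv2.cvtColor(im,cv2.COLOR_RGB2GRAY); big=cv2.GaussianBlur(cv2.resize(g,None,fx=4,fy=4,interpolation=2),(5,5),0)
    u,v=proj(m,[.5303,.021,.138])
    for T in range(90,250,12):
        for e in ell((big>T).astype('uint8')*255,4*u+1.5,4*v+1.5,50,100,60):
            p=(e[0]+.5)/4-.5; w=onz(m,*p,.138); print(T,p.round(1),e[1]/4,w[:2].round(4))
E
python3 - <<'E'
from ax import *
axle('w8'); info()
E
```

```text
90 [324.9 200.1] [22.    23.375] [0.5296 0.0214]
t 14.0 pos [534.1 -13.5 127.1] tx [ 0.0217 -0.03   -0.9993] ty [0.991 0.129 0.018] tyaw 7.43 F [-0.8 -9.5 -0.5] w 0.0114 q6 -0.33
```

Call:
carry_out(
  commands=[
    [[0,0,0,-3,0],[0,0,0,-3,0]],
  ],
)

```text
time: 14.17
position: [0.534, -0.0125, 0.1273]
tool_rot: [0.46, 0.517, -0.471, 0.547]
ft_force: [-0.4, -9.5, -0.2]
grip_width: 0.0117
```

Run:
```python
from ax import *
info(); cl(); axle('w9')
```

```text
t 14.17 pos [534.  -12.5 127.3] tx [ 0.0226 -0.0389 -0.999 ] ty [0.991 0.133 0.017] tyaw 7.64 F [-0.4 -9.5 -0.2] w 0.0117 q6 -0.32
underside z at seat 121.6 axle rel seat tool y,z [-0.5  1.3] clip yaw 97.6
90 [324.9 202.3] [21.6 23.3] [0.5296 0.0217]
```

Call:
carry_out(
  commands=[
    [[0,0,0,-4,0],[0,0,0,-4,0]],
  ],
)

```text
time: 14.38
position: [0.5337, -0.0087, 0.1275]
tool_rot: [0.458, 0.515, -0.472, 0.549]
ft_force: [-0.7, -5.7, 0.1]
grip_width: 0.0114
```

Run:
```python
from ax import *
info(); cl(); axle('w10')
```

```text
t 14.38 pos [533.7  -8.7 127.5] tx [ 0.0234 -0.046  -0.9987] ty [0.991 0.135 0.017] tyaw 7.76 F [-0.7 -5.7  0.1] w 0.0114 q6 -0.3
underside z at seat 121.6 axle rel seat tool y,z [-0.6  5.2] clip yaw 97.7
90 [324.8 217.6] [19.625 22.45 ] [0.53   0.0185]
```

Call:
carry_out(
  commands=[
    [[0,0,0,1,0],[0,0,0,1,0],[0,0,0,0,0]],
  ],
)

```text
time: 14.68
position: [0.534, -0.0116, 0.1276]
tool_rot: [0.458, 0.515, -0.472, 0.55]
ft_force: [0.1, -2.0, -1.4]
grip_width: 0.0114
```

Run:
```python
from ax import *
info(); cl(); axle('w11')
```

```text
t 14.68 pos [534.  -11.6 127.6] tx [ 0.0235 -0.0478 -0.9986] ty [0.991 0.135 0.017] tyaw 7.78 F [ 0.1 -2.  -1.4] w 0.0114 q6 -0.3
underside z at seat 121.6 axle rel seat tool y,z [-0.6  2.3] clip yaw 97.7
90 [324.7 217.5] [19.3 22.6] [0.5304 0.0157]
```

Call:
carry_out(
  commands=[
    [[0,0,0,0.8,0],[0.5,0,0,0,0],[0.5,0,0,0,0],[0.5,0,0,0,0],[0.5,0,0,0,0],[0.5,0,0,0,0],[0.5,-10,0,0,0],[0.5,-20,0,0,0]],
  ],
)

```text
time: 15.4
position: [0.5304, -0.0071, 0.1554]
tool_rot: [0.458, 0.519, -0.473, 0.545]
ft_force: [0.3, 0.4, 0.7]
grip_width: 0.0419
```

Call:
carry_out(
  commands=[
    [[0.5,-35,0,0,0],[0.5,-30,0,15,0],[0.5,0,0,30,0],[0.5,0,0,20,0],[0.5,0,0,0,0],[0.5,0,0,0,0]],
  ],
)

```text
time: 15.9
position: [0.5403, -0.0692, 0.2349]
tool_rot: [0.459, 0.516, -0.47, 0.549]
ft_force: [-0.1, 0.8, -0.9]
grip_width: 0.0434
```

Run:
```python
from h import *
import json
info(); m=robot.camera_model('wrist'); json.dump({k:np.array(w).tolist() for k,w in m.items()},open('m12.json','w'))
im=save('wrist','w12'); u,v=proj(m,[.531,.003,.135]).astype(int); v=max(v,60); print(u,v)
a=im[v-60:v+60,u-70:u+70,::-1]; cv2.imwrite('pics/c12.png',np.clip(cv2.resize(a,None,fx=5,fy=5,interpolation=2)*1.1,0,255).astype('uint8'))
```

```text
t 15.9 pos [540.3 -69.2 234.9] tx [ 0.0256 -0.0422 -0.9988] ty [0.99  0.136 0.02 ] tyaw 7.83 F [-0.1  0.8 -0.9] w 0.0434 q6 -0.43
322 100
```

View pics/c12.png

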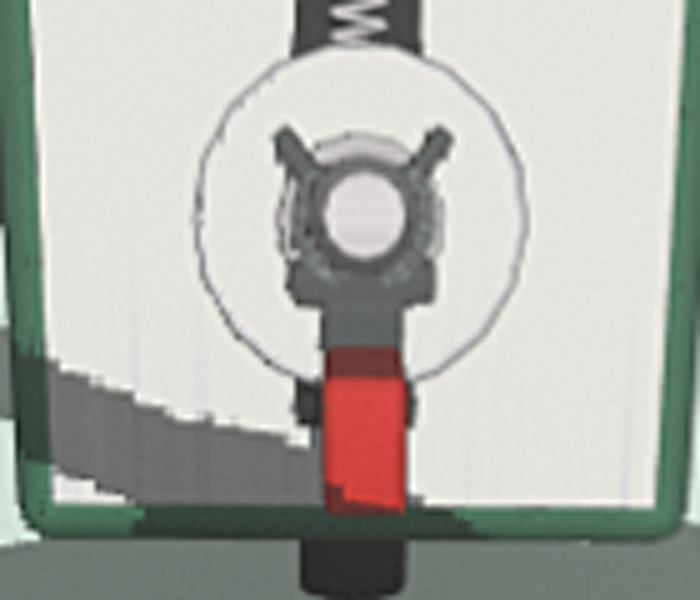

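The clip sits concentric around the axle head, which is at about (324.6,82.4). Its red tab points to the free end, and the fingers are clear. One last numeric check of the tensioner, then I'll hand in.

Run:
```python
from h import *
import json
m=json.load(open('m12.json')); f=lambda a,b,z: onz(m,a/5+252-.4,b/5+40-.4,z)
A=f(365,214,.138); t=(f(362,362,.147)+f(365,512,.147))/2; tip=(f(285,133,.125)+f(440,133,.125))/2; d=A-t
print('axle',A.round(4),'tab',t.round(4),'tip-axle',np.hypot(*(tip-A)[:2]).round(4),'tab-axle',np.hypot(*d[:2]).round(4),'yaw',np.degrees(np.arctan2(d[1],d[0])))
print('rim',f(361,214,.117).round(4))
info(); robot.hand_in()
```

```text
axle [0.5307 0.015  0.138 ] tab [ 0.5343 -0.0138  0.147 ] tip-axle 0.0109 tab-axle 0.0291 yaw 97.09675350612521
rim [0.5305 0.015  0.117 ]
t 15.95 pos [540.5 -69.2 234.8] tx [ 0.026  -0.0426 -0.9988] ty [0.99  0.137 0.02 ] tyaw 7.87 F [ 0.4 -1.  -0.1] w 0.0434 q6 -0.43
the job is handed in; nothing more can be done
```

The drum is back on its axle with the clip snapped home above it, and I handed the job in at about 16 s. No verdict was reported, so the result rests on my own checks.

**Drum:** I set it hub up on the collar. The wrist force reversed at the expected seating height, and the drum rim and axle now centre within about 0.2 mm of each other.

**Clip:** I pushed it in from the free end. The push peaked at about 9.5 N, then fell off suddenly. When I backed off, the axle followed the clip, so it is locked in the groove. I then released it and withdrew.

**Last picture:**
- **Axle position:** (0.5307, 0.0150), the same as before the push, so the tensioner is back out.
- **Clip tab:** it sits 29 mm behind the axle (28 mm nominal) and points to the free end within about 1° of the machine axis.
- **Clip jaws:** the tips are 11 mm past the axle, against 12 mm nominal, which is within reading error.

**What did not go cleanly or was not checked:**
- The tool tilted about 2.7° during the push, but the clip now looks flat from above.
- The clip's height in the groove was not measured after release.
- I did not re-photograph the driftwood, jar and brush, but the arm never went near them.
- I viewed 12 pictures, two over the budget of 10.

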